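Close up the desk organiser

TASK

Close up the small wooden organiser on the desk: press its half-open lid all the way down, and push fully home the drawer in which the film canister stands, gently, so that the canister stays upright. Only push with the fingertips: do not touch or lift what lies in the drawers, leave the other drawer (the one with the lens cap) open as it is, and do not disturb the other things on the desk. Lid and drawer may be done in either order.

Things in the scene. Friction and masses are not known exactly. Their poses are not given: they have to be found in the camera images.
- organiser: plain wooden organiser, 130 deep (x) x 210 wide (y) mm, fixed on the left or right of the desk. Origin: centre of its underside; x points to its back, y to its left, z up. Two drawers side by side, flush with its front (x = -65 mm) when shut; flat top 76 mm high; on the rear of the top (x = -15 to +65 mm) an open tray, rim 106 mm high, with a hinged lid, leaves a 50 mm ledge in front
- left_front (a point): middle of the outer face of the left (+y) drawer's front board, 36 mm above the desk, at y = +51 mm of the organiser; moves with the drawer. Board 94 wide, 8 thick, from 6 to 66 mm above the desk, with a finger notch 28 wide, 14 deep in the middle of its upper edge. Drawer open at the top, 80 mm wide inside, floor 11 mm and side walls 45 mm above the desk
- right_front (a point): the same point of the right (-y) drawer, which is alike, at y = -51 mm of the organiser
- left_drawer (a joint): how far the left drawer stands open, in m: 0 = shut, flush (its stop), 0.10 = fully out; starts at 0.055 to 0.08. It slides along the organiser's x axis, with about 1 N of friction, and stays where it is left
- right_drawer (a joint): the same for the right drawer
- lid (a joint): opening angle of the lid in rad: 0 = shut, lying level on the tray's rim (its stop); starts at 0.6 to 1.0, half open. The stiff hinge holds it where it is left; about 2 N near the free edge moves it
- lid_edge (a point): middle of the lid's free front edge, on its upper face. The lid is a board 80 mm from hinge to edge, 210 wide, 6 thick, with a small tab that stands 8 mm out from the middle of the edge. Shut, its upper face is 112 mm above the desk
- lid_hinge (a point): middle of the lid's hinge line, along the organiser's y axis on the rear rim of the tray: x = +65 mm, 106 mm above the desk
- canister: film canister, 34 mm across and 52 mm high, standing upright in the left or the right drawer. Origin: centre of its underside; z up along it
- lens_cap: flat round lens cap, 56 mm across and 10 high, lying in the other drawer. Origin: centre of its underside
- spare_canister: bystander: a film canister of the same size that stands on the desk, just right of the organiser (not the one meant). Origin: centre of its underside
- spray_can: bystander: small spray can, 36 mm across and 130 high, on the desk left of the organiser. Origin: centre of its underside
- tray_cup: bystander: small black cup, 68 mm across and 44 high, on the desk right of the open drawers. Origin: centre of its underside
- mug: bystander: mug, 85 mm high, on a cork coaster on the other side of the desk. Origin: underside
- phone: bystander: phone lying beside the mug, 147 x 71 x 9 mm. Origin: centre of its underside
- mouse: bystander: cordless mouse beside the mug, 109 x 67 x 35 mm. Origin: centre of its underside

How it is judged:
At the end, for the whole second after the job is handed in: The lid is down to within 0.06 rad, the drawer with the canister is within 6 mm of shut with the canister upright in it (within 0.2 rad) and at rest, and the front of the other drawer is within 15 mm of where it was (value of joint lid below 0.06 rad and ((y of canister in the frame of organiser above 0 m and value of joint left_drawer below 0.006 m and distance of right_front from where it was at the start of the episode below 0.015 m) or (y of canister in the frame of organiser below 0 m and value of joint right_drawer below 0.006 m and distance of left_front from where it was at the start of the episode below 0.015 m)) and angle between canister's own z axis and vertical below 0.2 rad and height (world z) of canister below 0.02 m and linear speed of canister below 0.02 m/s); the robot touches nothing.
It fails at once if the other drawer is moved by more than 15 mm ((y of canister in the frame of organiser above 0 m and distance of right_front from where it was at the start of the episode above 0.015 m) or (y of canister in the frame of organiser below 0 m and distance of left_front from where it was at the start of the episode above 0.015 m)).
It fails at once if the canister in the drawer is tipped over (angle between canister's own z axis and vertical above 0.5 rad).
It fails at once if the fingers touch the canister or the lens cap (contact force between the fingers and canister above 0.5 N or contact force between the fingers and lens_cap above 0.5 N).
It fails at once if the canister or the lens cap is lifted out (height (world z) of any of canister, lens_cap above 0.03 m).
It fails at once if a thing standing round the organiser is shifted by more than 30 mm, or tipped (distance of any of spare_canister, spray_can, tray_cup, mug, phone, mouse from where it was at the start of the episode above 0.03 m or angle between any of spare_canister, spray_can, tray_cup, mug, phone, mouse's own z axis and vertical above 0.4 rad).
It also fails if it takes over 48 s, if anything falls off the work surface, if the arm or the gripper's body presses on something with over 40 N, if the wrist force passes 120 N, or if a joint passes its speed limit or range.

ROBOT

A 7-joint arm with a two-finger parallel gripper is mounted at the origin on a cart in front of the work surface, level with it; the furniture and walls round the work are solid. World frame = base frame: x ahead of the robot, y to its left, z up, the work surface at z = 0. Lengths are in m, angles in rad, forces in N, time in s.
With the tool pointing down it reaches from about 0.4 to 0.875 m from the base axis. Payload 19.3 kg.
Tool frame: the origin (TCP) lies midway between the tips of the shut fingers; the grasp point (between the pads) lies 19 mm behind it; z points along the fingers, y is the line along which they close (so a half turn about z gives the same grasp; the last joint's range is limited). The gripper opens to 85 mm and grips with 20 to 120 N. Pads are 22 mm wide; open, the fingers measure 114 mm over their backs; the gripper's body (76 mm by 85 mm) begins 54 mm behind the grasp point. The pads swing forward as they close: fully open they stand 13 mm farther back than shut.
Start: joints at [1.248, 0.521, -0.036, 1.599, 0.021, 1.021, -0.113], TCP at [0.156, -0.605, 0.231] pointing down, gripper open.
Joint ranges: [-2.91, 2.91], [-0.3, 2.13], [-1.5, 1.42], [0.17, 2.43], [-1.26, 4.41], [0.16, 1.93], [-2.52, 2.52]. Speed limits (rad/s): [1.89, 1.89, 2.39, 2.39, 3.01, 3.01, 3.01].

INTERFACE

Orientations are given as [roll, pitch, yaw] about the fixed x, y, z axes, in that order (R = Rz(yaw) Ry(pitch) Rx(roll)).
In Python, from workcell import bot gives the robot as it stands.
- The arm moves only by the tool step_hand, called by a JSON object that holds its "api" and its "payload". Schema: {"type":"object","properties":{"increments":{"type":"array","items":{"type":"array","items":{"type":"number"},"minItems":7,"maxItems":7},"minItems":1,"maxItems":5},"clamp_n":{"type":"number"},"only":{"type":"string"},"quiet":{"type":"boolean"},"lines":{"type":"string"}},"required":["increments"],"additionalProperties":false}. increments is a list of rows, 1 to 5 of them, each of 7 numbers: the finger opening in m, then dx, dy, dz in a scale on which 1.0 is 1 m, then a rotation vector rx, ry, rz in shares of 2 pi rad (1.0 is 2 pi rad); each row is the pose to reach, as a shift and turn from the pose commanded when the call began, along the tool's axes at that moment; what a row does not reach only later rows make up. A row lasts 1/8 s, in which the tool goes at most 0.0625 m and 0.188 rad, less where a joint would pass 70% of its speed; a pose out of reach is approached as far as the arm can. The fingers move at their own pace and stop on an object; clamp_n is the grip in N (left out, the last holds). Time passes only in rows, so rows that do not move let the fingers close. The tool returns the time, the measured TCP pose, the force, the opening and the grip force at its end. only (a regular expression) keeps the lines of the reply that match it, lines (a string "A,B") keeps lines A to B, and quiet returns only ok. A shift or turn number past 1, either way, is cut back to 1. Input that does not fit is refused with a message, and nothing moves.
- bot.observe(): the state, without advancing time (a new reading comes with each control period).
- bot.grab_frame(name): name is "side" or "top" or "wrist"; returns the picture (420x560x3 uint8, blue, green, red); there is no depth.
- bot.calibration(name): a dict with "vfov" (degrees; the focal length in pixels is half the picture's height over the tangent of half this angle, whatever the lens; pixels are square), "cx", "cy" (the principal point, pixels), "eye" and "attitude" of the camera in the world. Camera axes: x right, y down, z forward; pixel columns grow to the right and rows downward; lengths in m; the calibration is good to about 2 mm. A picture is of the moment at which its call begins: read the wrist's pose just before it. calibration takes no time and is no camera call; for the wrist camera it gives the pose at the moment of the call.
- bot.job_done(): hands the job in; it is judged then, once.
The state is a dict: "clock": time; "qpos": joint angles; "qd": joint speeds; "joint_efforts": joint torques, N m; "position": TCP position; "tool_rot": TCP orientation; "force": force on the tool from outside, world axes, zero at the start; "moment": the same for the moment, N m; "grip_width": finger opening in m; "finger_force": force on a finger pad.
Only numpy, scipy, OpenCV 4.12 (cv2) and the standard library are available. Lean on these libraries where they do the work, as an engineer would, in place of code of your own. Each camera call takes 0.05 s, during which the arm holds its last target. There are 200 camera calls.

## Working session

There is one attempt and no reset: what is moved stays moved. The work goes in short steps, Python scripts to look and compute and a tool call to move; the robot and the scene stay as the last step left them, time stands still between calls to the robot, and variables do not carry over. Pictures are saved under pics/ and viewed, at most 10 in all, crops included, and the job is handed in when it is done.

```bash
ls; mkdir -p pics; python3 - <<'E'
from workcell import bot
import cv2
for n in("side","top"):
    print(n,bot.calibration(n)); cv2.imwrite(f"pics/{n}0.png",bot.grab_frame(n))
print(bot.observe())
E
```

```text
pics
workcell.py
side {'vfov': 55.42081764038565, 'cx': 280.29402257570916, 'cy': 208.65251166851544, 'eye': array([ 0.37265635, -0.93064766,  0.85412036]), 'attitude': array([-2.26254907,  0.01684669, -0.13975131])}
top {'vfov': 46.821522973181565, 'cx': 280.22874184772974, 'cy': 206.9324888835861, 'eye': array([ 0.392554  , -0.04096029,  1.69576315]), 'attitude': array([-3.06386592e+00,  2.35454166e-04, -1.58818533e+00])}
{'clock': 0.1, 'qpos': array([ 1.24780466,  0.52197442, -0.03633037,  1.59993001,  0.02120927,
        1.02112162, -0.11278366]), 'qd': array([ 0.00034194, -0.0018353 ,  0.00122353, -0.00060704, -0.00021531,
       -0.00043689, -0.00038758]), 'joint_efforts': array([ 5.79046668e-03, -9.28490353e+01,  1.98528282e+00, -3.70535123e+01,
        1.81996560e-02,  5.48482320e-03,  1.14640097e-04]), 'position': array([ 0.15620821, -0.60485307,  0.23077831]), 'tool_rot': array([-3.14054761e+00,  8.00978581e-05,  2.52804086e-01]), 'force': array([-0.5698189 , -0.14628122,  0.36901572]), 'moment': array([-0.039071  , -0.06599406, -0.02262592]), 'finger_force': 0.0, 'grip_width': 0.08499799396009794}
```

View pics/side0.png

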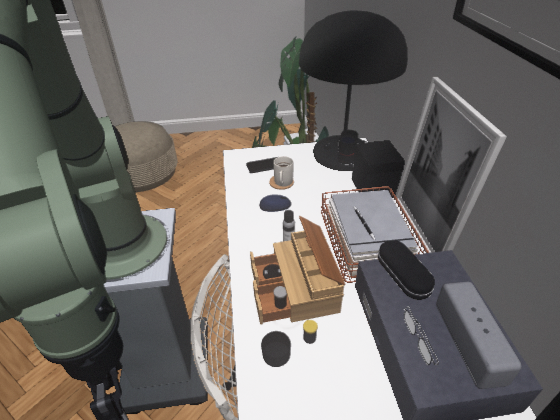

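View pics/top0.png

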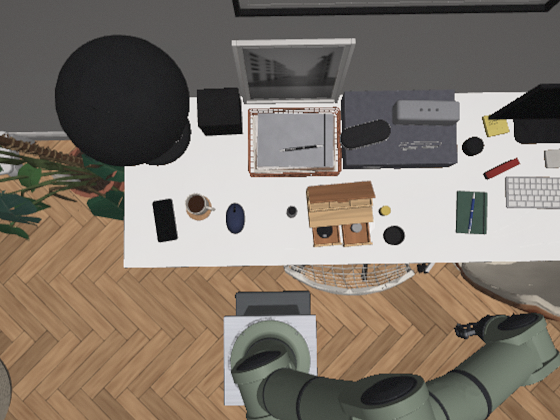

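The canister is in the right drawer (side px ~(280,297)) and the lens cap in the left (270,271). The lid is half open (320,250), and the cup (276,347), spare canister (310,330) and spray can (288,225) stand close by. Next I enlarge the organiser.

```bash
python3 - <<'E'
import cv2,numpy as np
s=cv2.imread("pics/side0.png")[200:350,240:355]; t=cv2.imread("pics/top0.png")[170:260,280:410]
cv2.imwrite("pics/s1.png",cv2.resize(s,None,fx=4,fy=4,interpolation=2)); cv2.imwrite("pics/t1.png",cv2.resize(t,None,fx=6,fy=6,interpolation=2))
E
cat > h.py <<'E'
from workcell import bot
import numpy as np
from scipy.spatial.transform import Rotation as R
def ray(n,u,v):
    c=bot.calibration(n); f=210/np.tan(np.radians(c["vfov"]/2))
    return c["eye"],R.from_euler("xyz",c["attitude"]).apply([(u-c["cx"])/f,(v-c["cy"])/f,1])
def onz(n,u,v,z):
    e,d=ray(n,u,v); return e+d*(z-e[2])/d[2]
def proj(n,p):
    c=bot.calibration(n); f=210/np.tan(np.radians(c["vfov"]/2))
    q=R.from_euler("xyz",c["attitude"]).inv().apply(np.array(p)-c["eye"]); return np.array([c["cx"],c["cy"]])+f*q[:2]/q[2]
E
```

```text
(no output)
```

View pics/s1.png

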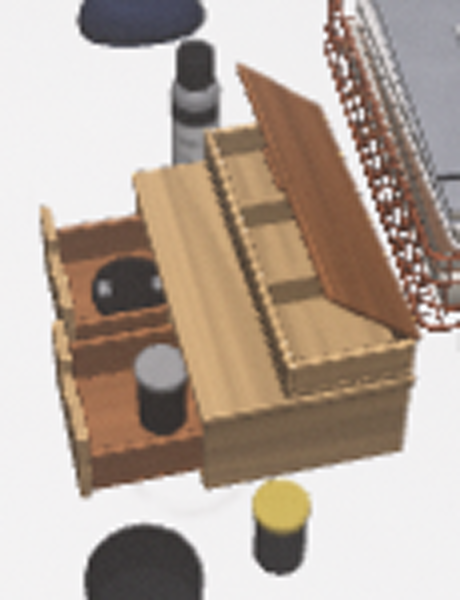

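View pics/t1.png

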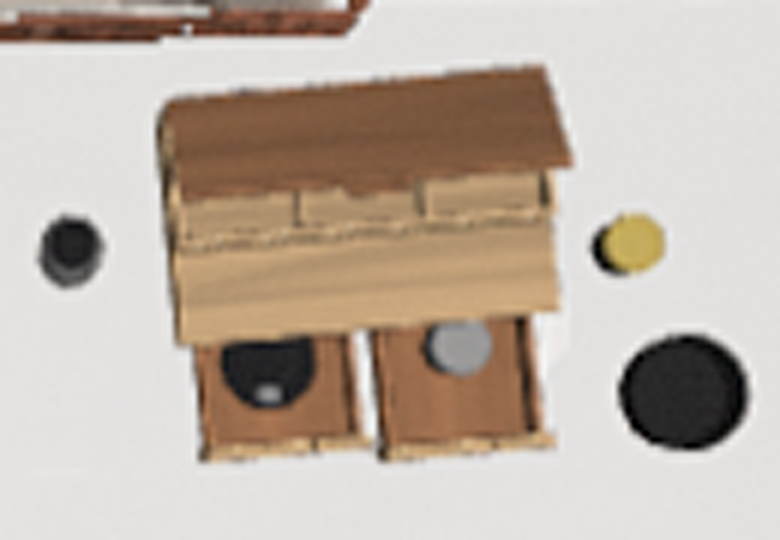

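Top crop: the front edge of the organiser's top runs (180,342)–(558,308), the right drawer's front board (382,460)–(553,447), and the lid's free edge (185,195)–(572,165). The side crop shows the same, with the canister upright at (160,390).

```bash
python3 - <<'E'
from h import *
np.set_printoptions(precision=4,suppress=True)
T=lambda u,v,z:onz("top",280+u/6-.4,170+v/6-.4,z)
a,b=T(180,342,.076),T(558,308,.076); print("top front L,R",a,b,np.linalg.norm(a-b))
S=lambda u,v,z:onz("side",240+u/4-.4,200+v/4-.4,z)
a2,b2=S(135,175,.076),S(207,418,.076); print("side same",a2,b2,np.linalg.norm(a2-b2))
c,d=S(90,490,.006),S(204,488,0.0); print("side drawer bot corner, front bottom R corner",c,d)
y=((a-b)+(a2-b2))[:2]; y/=np.linalg.norm(y); x=np.array([y[1],-y[0]]); yaw=np.arctan2(x[1],x[0])
o=(a+b+a2+b2)[:2]/4+x*.065
print("yaw",yaw,"org",o)
loc=lambda p:np.array([(p[:2]-o)@x,(p[:2]-o)@y,p[2]])
for n,p in dict(frR1=T(382,460,.066),frR2=T(553,447,.066),frL1=T(202,460,.066),frL2=T(370,445,.066),sR=S(60,325,.066),sR2=S(80,465,.066),cantop=T(465,347,.061),cantopS=S(160,368,.061),cup=T(683,392,.044),cupS=S(145,575,.044),spare=T(635,243,.052),spray=T(72,240,.13)).items(): print(n,p,loc(p))
# lid edge by angle
for th in np.arange(.5,1.1,.1):
    L=[ ]
    for yy in(.105,-.105):
        q=np.array([.065-.08*np.cos(th)+.006*np.sin(th),yy,.106+.08*np.sin(th)+.006*np.cos(th)])
        w=np.r_[o+x*q[0]+y*q[1],q[2]]
        L+=[(proj("top",w)+.4-[280,170])*6,(proj("side",w)+.4-[240,200])*4]
    print(th,*L)
E
```

```text
top front L,R [ 0.4511 -0.1397  0.076 ] [ 0.4664 -0.3506  0.076 ] 0.2114782162243397
side same [ 0.4507 -0.1442  0.076 ] [ 0.4671 -0.3534  0.076 ] 0.20981706253951257
side drawer bot corner, front bottom R corner [ 0.3952 -0.344   0.006 ] [ 0.4659 -0.3492  0.    ]
yaw 0.07521631443107073 org [ 0.5236 -0.2421]
frR1 [ 0.3837 -0.2516  0.066 ] [-0.1403  0.0011  0.066 ]
frR2 [ 0.3893 -0.3472  0.066 ] [-0.1419 -0.0948  0.066 ]
frL1 [ 0.3854 -0.1511  0.066 ] [-0.131   0.1011  0.066 ]
frL2 [ 0.3922 -0.2451  0.066 ] [-0.1313  0.0069  0.066 ]
sR [ 0.3875 -0.2608  0.066 ] [-0.1371 -0.0085  0.066 ]
sR2 [ 0.3896 -0.3677  0.066 ] [-0.1431 -0.1152  0.066 ]
cantop [ 0.4461 -0.3006  0.061 ] [-0.0817 -0.0525  0.061 ]
cantopS [ 0.4461 -0.3005  0.061 ] [-0.0817 -0.0524  0.061 ]
cup [ 0.419 -0.426  0.044] [-0.1182 -0.1756  0.044 ]
cupS [ 0.419  -0.4308  0.044 ] [-0.1185 -0.1803  0.044 ]
spare [ 0.5036 -0.4     0.052 ] [-0.0319 -0.1559  0.052 ]
spray [ 0.5052 -0.0794  0.13  ] [-0.0062  0.1636  0.13  ]
0.5 [181.7249 220.0579] [223.7784  79.0326] [573.5384 183.7607] [313.0721 315.3489]
0.6 [181.61   210.3184] [230.688   70.6063] [574.9747 173.8867] [321.5264 306.343 ]
0.7 [181.3217 199.4086] [238.5458  62.5558] [576.1097 162.8554] [331.0643 297.6663]
0.7999999999999999 [180.8614 187.4376] [247.2715  54.9749] [576.9275 150.7775] [341.5873 289.4216]
0.8999999999999999 [180.2326 174.5301] [256.7725  47.9527] [577.4158 137.779 ] [352.9822 281.7079]
0.9999999999999999 [179.441  160.8247] [266.9453  41.5727] [577.5664 123.9995] [365.1225 274.6186]
1.0999999999999999 [178.4945 146.4723] [277.6767  35.9106] [577.375  109.5911] [377.8703 268.2399]
```

Lid ≈0.72 rad; organiser at (0.524,-0.242), yaw 0.075; right drawer about 0.075 open. I'll do the lid first: close the fingers, align to the organiser's yaw, and move over the lid.

Careful with the scale: turns go in shares of 2 pi rad. That gives: 0.178 rad / 6.2832 = 0.0283.

{"api": "step_hand", "payload": {"increments": [[0,0.05,-0.028,0,0,0,0.0064],[0,0.105,-0.058,0,0,0,0.0143],[0,0.16,-0.088,0,0,0,0.0223],[0,0.21,-0.116,0,0,0,0.0283],[0,0.26,-0.143,0,0,0,0.0283]], "clamp_n": 20}}

```text
clock: 0.72
position: [0.3734, -0.4001, 0.2312]
tool_rot: [-3.142, 0.0, 0.074]
force: [-0.2, -0.1, 0.4]
grip_width: -0.0
finger_force: 0.0
```

```bash
cat > w.py <<'E'
from h import *
s=bot.observe(); M=R.from_euler("xyz",s["tool_rot"]); yaw=.0752; o=np.array([.5236,-.2421,0])
def go(q): return np.round(M.inv().apply(R.from_euler("z",yaw).apply(q)+o-s["position"]),4)
print("local",np.round(R.from_euler("z",-yaw).apply(s["position"]-o),4),"rot",np.round(s["tool_rot"],3),"f",np.round(s["force"],2),"t",s["clock"],"grip",s["grip_width"])
print("lid",go([.018,0,.2]),"drawer",go([-.175,-.051,.16]))
E
python3 w.py
```

```text
local [-0.1616 -0.1462  0.2312] rot [-3.142  0.     0.074] f [-0.18 -0.09  0.36] t 0.725 grip -3.5726100583403575e-05
lid [ 0.1795 -0.1464  0.0312] drawer [-0.0134 -0.0952  0.0712]
```

{"api": "step_hand", "payload": {"increments": [[0,0.045,-0.036,0,0,0,0],[0,0.09,-0.073,0,0,0,0],[0,0.135,-0.11,0,0,0,0],[0,0.18,-0.146,0.01,0,0,0],[0,0.18,-0.146,0.03,0,0,0]]}}

```text
clock: 1.35
position: [0.5441, -0.2383, 0.2009]
tool_rot: [-3.14, -0.002, 0.081]
force: [-1.4, -1.2, -0.7]
grip_width: 0.0002
finger_force: 0.0
```

```bash
python3 w.py
python3 - <<'E'
from workcell import bot
import cv2
cv2.imwrite("pics/s2.png",cv2.resize(bot.grab_frame("side")[180:360,200:420],None,fx=3,fy=3,interpolation=2))
E
```

```text
local [0.0207 0.0023 0.2009] rot [-3.14e+00 -2.00e-03  8.10e-02] f [-1.36 -1.19 -0.73] t 1.35 grip 0.00016424212598041514
lid [-0.0027  0.0022  0.0009] drawer [-0.1961  0.0522  0.0405]
```

View pics/s2.png

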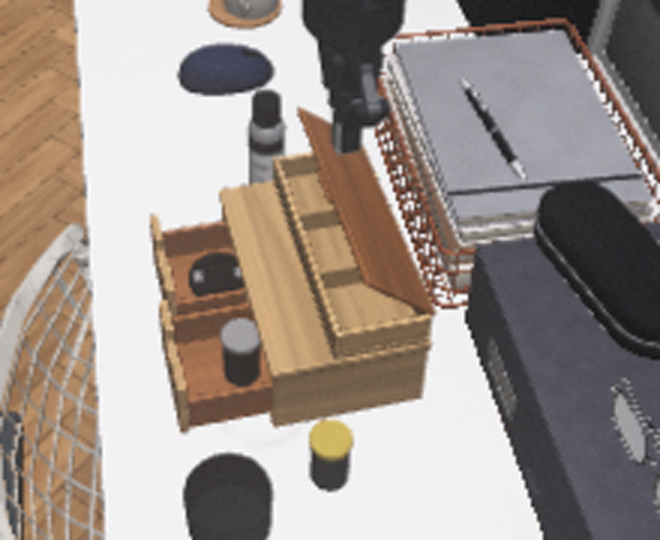

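The fingertips are at px (345,148), above the lid just behind the middle of its edge (330,190), and nothing has been disturbed. Now I press down.

{"api": "step_hand", "payload": {"increments": [[0,-0.005,0,0.012,0,0,0],[0,-0.005,0,0.024,0,0,0],[0,-0.005,0,0.036,0,0,0],[0,-0.005,0,0.044,0,0,0],[0,-0.005,0,0.052,0,0,0]]}}

```text
clock: 2.02
position: [0.536, -0.2431, 0.149]
tool_rot: [3.141, -0.0, 0.075]
force: [0.2, -0.3, 3.2]
grip_width: -0.0001
finger_force: 1.0
```

{"api": "step_hand", "payload": {"increments": [[0,0,0,0.008,0,0,0],[0,0,0,0.016,0,0,0],[0,0,0,0.024,0,0,0],[0,0,0,0.03,0,0,0],[0,0,0,0.033,0,0,0]]}}

```text
clock: 2.65
position: [0.5357, -0.243, 0.1158]
tool_rot: [-3.141, 0.001, 0.075]
force: [-1.8, 0.3, 2.2]
grip_width: -0.0003
finger_force: 1.1
```

```bash
python3 w.py
```

```text
local [ 0.012  -0.0018  0.1158] rot [-3.141e+00  1.000e-03  7.500e-02] f [-1.76  0.33  2.21] t 2.65 grip -0.00027431615274073877
lid [ 0.006  -0.0018 -0.0842] drawer [-0.187   0.0493 -0.0441]
```

{"api": "step_hand", "payload": {"increments": [[0,0,0,0.002,0,0,0],[0,0,0,0.004,0,0,0],[0,0,0,0.005,0,0,0],[0,0,0,0.005,0,0,0]]}}

```text
clock: 3.15
position: [0.536, -0.2431, 0.1124]
tool_rot: [3.141, -0.0, 0.075]
force: [-7.4, 2.9, 19.6]
grip_width: 0.0001
finger_force: 10.2
```

```bash
python3 w.py
```

```text
local [ 0.0123 -0.0019  0.1124] rot [ 3.141 -0.     0.075] f [-7.42  2.85 19.56] t 3.15 grip 0.00010711421405316627
lid [ 0.0058 -0.0019 -0.0876] drawer [-0.1872  0.0492 -0.0477]
```

Force rose to 20 N at z = 0.112, so the lid is on its stop. Now I lift off and go to the front of the right drawer.

{"api": "step_hand", "payload": {"increments": [[0,0,0,-0.03,0,0,0],[0,-0.03,0.006,-0.055,0,0,0],[0,-0.08,0.02,-0.055,0,0,0],[0,-0.13,0.034,-0.055,0,0,0],[0,-0.187,0.049,-0.055,0,0,0]]}}

```text
clock: 3.78
position: [0.352, -0.3062, 0.1665]
tool_rot: [3.141, -0.001, 0.075]
force: [0.5, -1.7, 0.6]
grip_width: 0.0001
finger_force: 0.0
```

{"api": "step_hand", "payload": {"increments": [[0,0,0,0,0,0,0]]}}

```text
clock: 3.9
position: [0.3496, -0.3074, 0.1666]
tool_rot: [3.141, 0.001, 0.07]
force: [0.5, 0.2, -0.1]
grip_width: 0.0
finger_force: 0.0
```

```bash
python3 w.py
python3 - <<'E'
from workcell import bot
import cv2
cv2.imwrite("pics/s3.png",cv2.resize(bot.grab_frame("side")[180:360,200:420],None,fx=3,fy=3,interpolation=2))
E
```

```text
local [-0.1784 -0.052   0.1666] rot [3.141e+00 1.000e-03 7.000e-02] f [ 0.5   0.16 -0.07] t 3.9 grip 2.3403889768764956e-05
lid [ 0.1961 -0.0531 -0.0336] drawer [ 0.0034 -0.0011  0.0066]
```

View pics/s3.png

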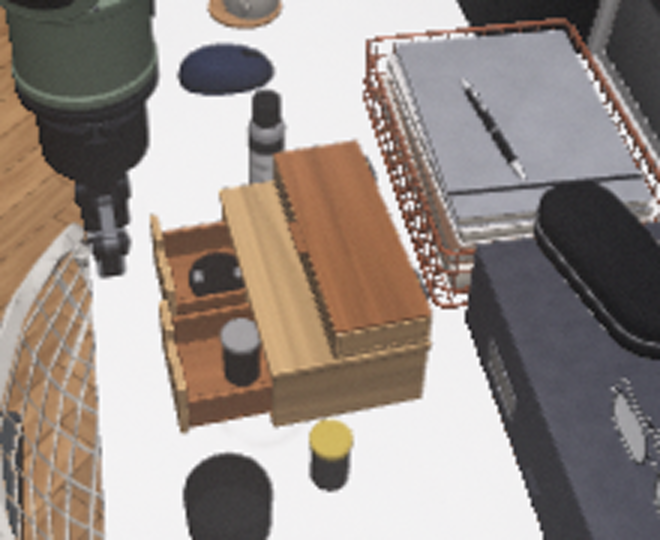

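The lid is shut flat and the left drawer unchanged; the fingers hang at (110,265) in front of the right drawer. I go down and then push slowly.

{"api": "step_hand", "payload": {"increments": [[0,0,0,0.04,0,0,0],[0,0,0,0.08,0,0,0],[0,0,0,0.115,0,0,0],[0,0,0,0.132,0,0,0],[0,0,0,0.132,0,0,0]]}}

```text
clock: 4.58
position: [0.3537, -0.3049, 0.0333]
tool_rot: [-3.14, 0.001, 0.076]
force: [0.1, -0.1, 1.0]
grip_width: 0.0002
finger_force: 0.0
```

{"api": "step_hand", "payload": {"increments": [[0,0.004,0,0,0,0,0],[0,0.008,0,0,0,0,0],[0,0.012,0,0,0,0,0],[0,0.016,0,0,0,0,0],[0,0.02,0,0,0,0,0]]}}

```text
clock: 5.2
position: [0.3734, -0.3043, 0.0344]
tool_rot: [3.141, -0.0, 0.075]
force: [-0.6, -0.2, 0.7]
grip_width: 0.0001
finger_force: 0.0
```

```bash
python3 w.py
```

```text
local [-0.1545 -0.0508  0.0344] rot [ 3.141 -0.     0.075] f [-0.65 -0.23  0.66] t 5.2 grip 0.00010631736481628202
lid [ 0.1725 -0.0508 -0.1656] drawer [-0.0205  0.0003 -0.1256]
```

Contact is near. I push 3 mm per row (24 mm/s).

{"api": "step_hand", "payload": {"increments": [[0,0.002,0,0,0,0,0],[0,0.004,0,0,0,0,0],[0,0.006,0,0,0,0,0],[0,0.008,0,0,0,0,0],[0,0.011,0,0,0,0,0]]}}

```text
clock: 5.82
position: [0.384, -0.3035, 0.0343]
tool_rot: [-3.141, 0.0, 0.075]
force: [-1.4, -0.5, -0.7]
grip_width: -0.0001
finger_force: 0.6
```

{"api": "step_hand", "payload": {"increments": [[0,0.003,0,0,0,0,0],[0,0.006,0,0,0,0,0],[0,0.009,0,0,0,0,0],[0,0.012,0,0,0,0,0],[0,0.015,0,0,0,0,0]]}}

```text
clock: 6.45
position: [0.3991, -0.3023, 0.0343]
tool_rot: [-3.142, 0.0, 0.075]
force: [-1.4, -0.7, -1.1]
grip_width: 0.0001
finger_force: 0.6
```

{"api": "step_hand", "payload": {"increments": [[0,0.003,0,0,0,0,0],[0,0.006,0,0,0,0,0],[0,0.009,0,0,0,0,0],[0,0.012,0,0,0,0,0],[0,0.015,0,0,0,0,0]]}}

```text
clock: 7.08
position: [0.4141, -0.3012, 0.0343]
tool_rot: [-3.142, 0.0, 0.075]
force: [-0.7, 0.4, -1.8]
grip_width: 0.0001
finger_force: 0.6
```

```bash
python3 w.py
python3 - <<'E'
from workcell import bot
import cv2
cv2.imwrite("pics/s4.png",cv2.resize(bot.grab_frame("side")[180:360,200:420],None,fx=3,fy=3,interpolation=2))
E
```

```text
local [-0.1136 -0.0507  0.0343] rot [-3.142  0.     0.075] f [-0.7   0.35 -1.78] t 7.075 grip 0.00014222133937779135
lid [ 0.1316 -0.0508 -0.1657] drawer [-0.0614  0.0003 -0.1257]
```

View pics/s4.png

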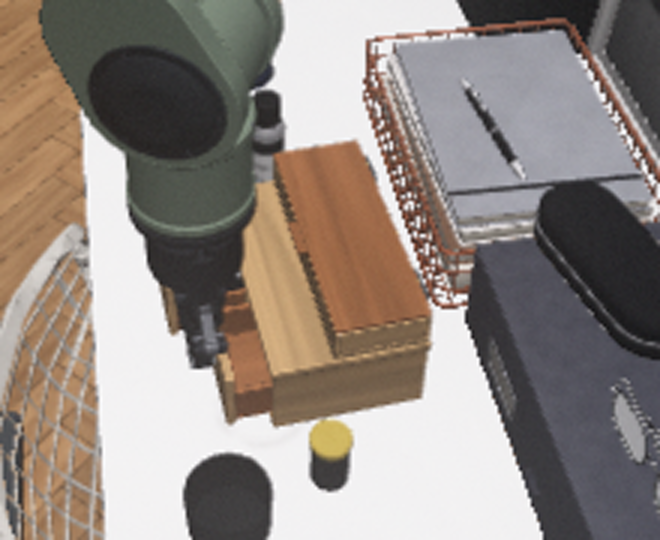

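The drawer front is at px 232 (flush would be about 272), so roughly 34 mm remain.

{"api": "step_hand", "payload": {"increments": [[0,0.003,0,0,0,0,0],[0,0.006,0,0,0,0,0],[0,0.009,0,0,0,0,0],[0,0.012,0,0,0,0,0],[0,0.015,0,0,0,0,0]]}}

```text
clock: 7.75
position: [0.4291, -0.3001, 0.0343]
tool_rot: [3.142, -0.0, 0.075]
force: [-1.2, 0.2, 1.0]
grip_width: 0.0003
finger_force: 0.6
```

{"api": "step_hand", "payload": {"increments": [[0,0.003,0,0,0,0,0],[0,0.006,0,0,0,0,0],[0,0.009,0,0,0,0,0],[0,0.011,0,0,0,0,0],[0,0.013,0,0,0,0,0]]}}

```text
clock: 8.38
position: [0.4419, -0.2992, 0.0343]
tool_rot: [3.142, -0.0, 0.075]
force: [-0.8, 0.6, 0.5]
grip_width: -0.0003
finger_force: 0.5
```

{"api": "step_hand", "payload": {"increments": [[0,0.001,0,0,0,0,0],[0,0.002,0,0,0,0,0],[0,0.003,0,0,0,0,0],[0,0.004,0,0,0,0,0],[0,0.005,0,0,0,0,0]]}}

```text
clock: 9.0
position: [0.4468, -0.2988, 0.0343]
tool_rot: [3.142, 0.0, 0.075]
force: [-0.8, -0.2, 0.4]
grip_width: -0.0001
finger_force: 0.5
```

```bash
python3 w.py
```

```text
local [-0.0808 -0.0508  0.0343] rot [3.142 0.    0.075] f [-0.77 -0.23  0.38] t 9.0 grip -5.077058149260745e-05
lid [ 0.0988 -0.0508 -0.1657] drawer [-0.0942  0.0002 -0.1257]
```

Not at the stop yet; I continue in 1 mm rows.

{"api": "step_hand", "payload": {"increments": [[0,0.001,0,0,0,0,0],[0,0.002,0,0,0,0,0],[0,0.003,0,0,0,0,0],[0,0.004,0,0,0,0,0],[0,0.005,0,0,0,0,0]]}}

```text
clock: 9.62
position: [0.4486, -0.2987, 0.0341]
tool_rot: [-3.14, 0.005, 0.073]
force: [-22.1, -2.3, 11.7]
grip_width: 0.0004
finger_force: 0.0
```

```bash
python3 w.py
```

```text
local [-0.0791 -0.0508  0.0341] rot [-3.14   0.005  0.073] f [-22.13  -2.32  11.69] t 9.625 grip 0.00039692719492468885
lid [ 0.0961 -0.0512 -0.1664] drawer [-0.0966  0.0002 -0.1254]
```

It is on the stop (22 N). I back off, rise, and check.

{"api": "step_hand", "payload": {"increments": [[0,-0.006,0,0,0,0,0],[0,-0.03,0,0,0,0,0],[0,-0.07,0,0,0,0,0],[0,-0.08,0,-0.04,0,0,0],[0,-0.08,0,-0.1,0,0,0]]}}

```text
clock: 10.25
position: [0.3707, -0.304, 0.1346]
tool_rot: [-3.14, 0.002, 0.074]
force: [0.4, -0.4, 0.8]
grip_width: 0.0001
finger_force: 0.0
```

{"api": "step_hand", "payload": {"increments": [[0,0,0,-0.06,0,0,0],[0,0,0.05,-0.08,0,0,0],[0,0,0.1,-0.08,0,0,0],[0,0,0.15,-0.08,0,0,0],[0,0,0.2,-0.08,0,0,0]]}}

```text
clock: 10.88
position: [0.3872, -0.5055, 0.2145]
tool_rot: [3.141, -0.001, 0.075]
force: [1.2, 0.5, 0.3]
grip_width: -0.0001
finger_force: 0.0
```

{"api": "step_hand", "payload": {"increments": [[0,0,0.02,0,0,0,0],[0,0,0.02,0,0,0,0]]}}

```text
clock: 11.12
position: [0.3881, -0.5248, 0.2137]
tool_rot: [-3.142, 0.0, 0.073]
force: [-0.0, 1.2, -0.2]
grip_width: -0.0
finger_force: 0.0
```

```bash
python3 - <<'E'
from workcell import bot
import cv2,numpy as np
a=cv2.resize(bot.grab_frame("side")[180:360,220:380],None,fx=3,fy=3,interpolation=2)
b=cv2.resize(bot.grab_frame("top")[170:260,280:360+50],(480,360),interpolation=2)[:, :310]
c=np.zeros((540,790,3),np.uint8); c[:,:480]=a; c[:360,480:]=b
cv2.imwrite("pics/f.png",c); print(bot.observe()["force"])
E
```

```text
[0.21842126 0.21534305 0.54272241]
```

View pics/f.png

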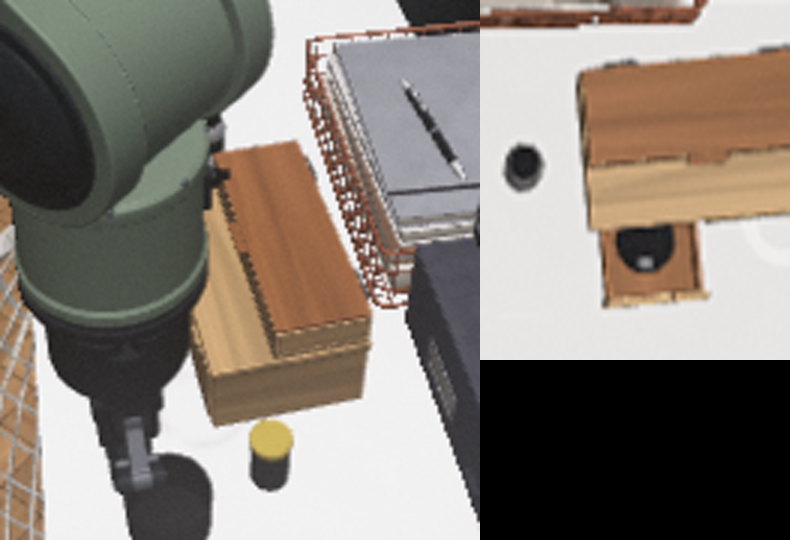

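The lid is flat and the right drawer no longer sticks out (front edge clean in both views). The left drawer is still open at (655,265) with its cap, the neighbours are in place, and the arm is clear of everything.

```bash
python3 -c "
from workcell import bot
print(bot.job_done())"
```

```text
the job is handed in; nothing more can be done
None
```

I closed the lid onto its stop, slowly pushed the canister drawer home to its stop, left the lens-cap drawer open and disturbed nothing I could see, then handed the job in at about 11 s; the canister can't be seen inside the shut drawer, and the hand-in returned no verdict.

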